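Flip the status paddle of the white sample pot

ROBOT

A 6-joint arm with a two-finger parallel gripper is mounted at the origin on a cart in front of the work surface, level with it; the furniture and walls round the work are solid. World frame = base frame: x ahead of the robot, y to its left, z up, the work surface at z = 0. Lengths are in m, angles in rad, forces in N, time in s.
With the tool pointing down it reaches from about 0.225 to 0.725 m from the base axis. Payload 3.1 kg.
Tool frame: the origin (TCP) lies on the centre line of the jaws, within the pads' length; the fingertips stand 11 mm ahead of it and the grasp point (between the pads) lies 8 mm behind it; z points along the fingers, y is the line along which they close (so a half turn about z gives the same grasp; the last joint's range is limited). The gripper opens to 85 mm and grips with 20 to 120 N. Pads are 22 mm wide; open, the fingers measure 114 mm over their backs; the gripper's body (76 mm by 85 mm) begins 54 mm behind the grasp point. The pads swing forward as they close: fully open they stand 13 mm farther back than shut.
Start: joints at [-1.31, 0.048, 0.099, 1.622, 0, 1.443], TCP at [0.199, -0.486, 0.203] pointing down, gripper open.
Joint ranges: [-2.91, 2.91], [-0.99, 1.94], [-1.21, 1.42], [-2.12, 2.29], [-1.49, 1.47], [-3.14, 3.14]. Speed limits (rad/s): [2.79, 2.79, 3.14, 3.14, 3.14, 3.14].

INTERFACE

Orientations are given as a unit quaternion [w, x, y, z].
In Python, from plant import env gives the robot as it stands. The module is installed in compiled form; this text tells all that it offers.
- The arm moves only by the tool move_arm, never from a script. Its argument "rows" is a list of rows, each a list of 7 numbers: the opening in per cent of the stroke, from 0 (shut) to 100 (fully open), then the shift along the tool's x, y, z in m, then the turn, a rotation vector about the tool's x, y, z in rad. In form: [[jaw, x, y, z, wx, wy, wz], ...]. A call has exactly 5 rows; each row shifts and turns the commanded pose from where the row before left it, along the tool's axes as they then stand; what a row does not reach is not made up. A row lasts 1/12 s, in which the tool goes at most 41.7 mm and 7.16 degrees, less where a joint would pass 70% of its speed; a pose out of reach is approached as far as the arm can. A call is refused whole if a number of a shift passes 0.0417 or a number of a turn 0.125, either way. A call with a gripper value outside its range is refused whole. The fingers move at their own pace and stop on an object; "force" is the grip in N (left out, the last holds). Time passes only in rows, so rows that do not move let the fingers close, or fill a call up. It gives the time, the measured TCP pose, the force, the opening and the grip force at its end, in the units of the state.
- env.read_state(): the state, without advancing time (a new reading comes with each control period).
- env.camera(name): name is "scene" or "side" or "wrist"; returns the picture (420x560x3 uint8, red, green, blue); there is no depth.
- env.calibration(name): a dict with "fovy" (degrees; the focal length in pixels is half the picture's height over the tangent of half this angle, whatever the lens; pixels are square), "cx", "cy" (the principal point, pixels), "rvec" (rotation vector, rad) and "tvec" (3), from world to camera coordinates, as OpenCV has them; the wrist camera has in their place "T_tool_cam" (4x4, takes a point from camera to tool coordinates, whose origin is the TCP and whose axes are the flange's). Camera axes: x right, y down, z forward; pixel columns grow to the right and rows downward; lengths in m; the calibration is good to about 2 mm. A picture is of the moment at which its call begins: read the wrist's pose just before it. calibration takes no time and is no camera call.
- env.hand_in(): hands the job in; it is judged then, once.
The state is a dict: "time_s": time; "joint_pos": joint angles; "joint_vel": joint speeds; "tau": joint torques, N m; "position": TCP position; "tcp_rot": TCP orientation; "force": force on the tool from outside, world axes, zero at the start; "wrist_torque": the same for the moment, N m; "gripper_width": finger opening in m; "grip_force": force on a finger pad.
Only numpy, scipy, OpenCV 4.12 (cv2) and the standard library are available. Lean on these libraries where they do the work, as an engineer would, in place of code of your own. Each camera call takes 0.05 s, during which the arm holds its last target. There are 200 camera calls.

TASK

The sample in the white pot has been examined: flip the status paddle on the stand that carries the white pot right over its hinge, from its green face to its red face, until it lies flat on the other side. Only press and push it with the fingertips, gently (pressing the black thumb tail down raises the paddle). Do not lift or carry anything, and leave the stands, their containers and the other two paddles as they are.

Things in the scene. Friction and masses are not known exactly. Their poses are not given: they have to be found in the camera images.
- stand_white: Loose light grey stand (0.6 to 1.1 kg) of the white container; the three are alike. Origin on the bench under the hinge middle, z up. Plate x -40 to +105, y -50 to +50, 6 mm thick. Cheeks at x = -29 and +29 (6 mm thick, 26 along y, tops at z 58) carry the hinge pin along x at z 48. Container on a 2 mm disc at x +78. The paddle lies first on the +y side, its tail on the -y side; it flips over to -y.
- flag_white (a joint): Paddle angle on the white container's stand: 0 = level on the stand's +y side, green face (white dot) up; 1.571 = upright; 3.142 = flipped over, level on the -y side, red face (white bar) up. Stops at 0 and 3.142; starts at 0 to 0.15. Stiff hinge: stays where left; 0.02 to 0.03 N m turns it.
- pivot_white (a point): Middle of the hinge pin (white container's stand), 48 mm above the bench; axes as the stand's. The pin's hub is 12 mm thick.
- paddle_white (a point): Middle of the free edge of the white container's paddle, 57 mm from the pin; its y axis points from pin to edge. White plate 44 mm wide along the hinge, 4 mm thick, 25 g with its tail; only the hinge holds it, with 40 mm of air below.
- tail_white (a point): Middle of the outer end of the thumb tail on the white container's paddle, 36 mm from the pin, opposite the paddle and in its plane. Black, ribbed, 24 mm wide, 5 mm thick. Pressing it down swings the paddle up; it has room to pass beneath the pin.
- pot_white: The short white pot with a white ribbed lid, 39 mm across, 56 mm tall; loose, on the rear disc of its stand. Origin at the centre of its underside.
- stand_black: Loose light grey stand (0.6 to 1.1 kg) of the black container; the three are alike. Origin on the bench under the hinge middle, z up. Plate x -40 to +105, y -50 to +50, 6 mm thick. Cheeks at x = -29 and +29 (6 mm thick, 26 along y, tops at z 58) carry the hinge pin along x at z 48. Container on a 2 mm disc at x +78. The paddle lies first on the +y side, its tail on the -y side; it flips over to -y.
- flag_black (a joint): Paddle angle on the black container's stand: 0 = level on the stand's +y side, green face (white dot) up; 1.571 = upright; 3.142 = flipped over, level on the -y side, red face (white bar) up. Stops at 0 and 3.142; starts at 0 to 0.15. Stiff hinge: stays where left; 0.02 to 0.03 N m turns it.
- pivot_black (a point): Middle of the hinge pin (black container's stand), 48 mm above the bench; axes as the stand's. The pin's hub is 12 mm thick.
- paddle_black (a point): Middle of the free edge of the black container's paddle, 57 mm from the pin; its y axis points from pin to edge. White plate 44 mm wide along the hinge, 4 mm thick, 25 g with its tail; only the hinge holds it, with 40 mm of air below.
- tail_black (a point): Middle of the outer end of the thumb tail on the black container's paddle, 36 mm from the pin, opposite the paddle and in its plane. Black, ribbed, 24 mm wide, 5 mm thick. Pressing it down swings the paddle up; it has room to pass beneath the pin.
- pot_black: The black pot with a black lid and a pale label, 39 mm across, 66 mm tall; loose, on the rear disc of its stand. Origin at the centre of its underside.
- stand_brown: Loose light grey stand (0.6 to 1.1 kg) of the brown container; the three are alike. Origin on the bench under the hinge middle, z up. Plate x -40 to +105, y -50 to +50, 6 mm thick. Cheeks at x = -29 and +29 (6 mm thick, 26 along y, tops at z 58) carry the hinge pin along x at z 48. Container on a 2 mm disc at x +78. The paddle lies first on the +y side, its tail on the -y side; it flips over to -y.
- flag_brown (a joint): Paddle angle on the brown container's stand: 0 = level on the stand's +y side, green face (white dot) up; 1.571 = upright; 3.142 = flipped over, level on the -y side, red face (white bar) up. Stops at 0 and 3.142; starts at 0 to 0.15. Stiff hinge: stays where left; 0.02 to 0.03 N m turns it.
- pivot_brown (a point): Middle of the hinge pin (brown container's stand), 48 mm above the bench; axes as the stand's. The pin's hub is 12 mm thick.
- paddle_brown (a point): Middle of the free edge of the brown container's paddle, 57 mm from the pin; its y axis points from pin to edge. White plate 44 mm wide along the hinge, 4 mm thick, 25 g with its tail; only the hinge holds it, with 40 mm of air below.
- tail_brown (a point): Middle of the outer end of the thumb tail on the brown container's paddle, 36 mm from the pin, opposite the paddle and in its plane. Black, ribbed, 24 mm wide, 5 mm thick. Pressing it down swings the paddle up; it has room to pass beneath the pin.
- pot_brown: The brown dropper bottle with a black cap and a pale label, 31 mm across, 71 mm tall; loose, on the rear disc of its stand. Origin at the centre of its underside.
Not all that is in view belongs to the job. Leave any orange or turquoise look-alike of the pot_brown alone.

How it is judged:
By the outcome, as a careful person would: the job done as asked, in the order asked, and still so for the second after the job is handed in, with the robot touching nothing.
It also fails if it takes over 42 s, if anything falls off the work surface, if the arm or the gripper's body presses on something with over 40 N, if the wrist force passes 120 N, or if a joint passes its speed limit or range.

## Working session

There is one attempt and no reset: what is moved stays moved. The work goes in short steps, Python scripts to look and compute and a tool call to move; the robot and the scene stay as the last step left them, time stands still between calls to the robot, and variables do not carry over. Pictures are saved under pics/ and viewed, at most 10 in all, crops included, and the job is handed in when it is done.

Besides the shell and the picture viewer there is one more tool, called after "Emit:" as name(argument=value, ...) on one line, values as JSON. move_arm: Moves the arm, as the interface text tells. Its arguments: {"type":"object","properties":{"rows":{"type":"array","items":{"type":"array","items":{"type":"number"}}},"force":{"type":"number"}},"required":["rows"]}

```bash
mkdir -p pics; cat > h.py <<'E'
import numpy as np, cv2
from plant import env
from scipy.spatial.transform import Rotation as R
def cam(name,T=None):
    c=env.calibration(name); f=210/np.tan(np.radians(c["fovy"])/2)
    K=np.array([[f,0,c["cx"]],[0,f,c["cy"]],[0,0,1]])
    if "rvec" in c:
        Rm=cv2.Rodrigues(np.array(c["rvec"],float))[0]; t=np.array(c["tvec"],float).ravel()
    else:
        s=T or env.read_state(); q=s["tcp_rot"]; W=np.eye(4); W[:3,:3]=R.from_quat([q[1],q[2],q[3],q[0]]).as_matrix(); W[:3,3]=s["position"]
        M=np.linalg.inv(W@np.array(c["T_tool_cam"])); Rm=M[:3,:3]; t=M[:3,3]
    return K,Rm,t
def plane(c,uv,z):
    K,Rm,t=c; o=-Rm.T@t; d=Rm.T@np.linalg.solve(K,[uv[0],uv[1],1]); return o+d*(z-o[2])/d[2]
def proj(c,p):
    K,Rm,t=c; x=K@(Rm@np.array(p)+t); return x[:2]/x[2]
def save(n,im): cv2.imwrite("pics/"+n,im[:,:,::-1])
E
python3 - <<'E'
from h import *
a=env.camera("scene");b=env.camera("side");
save("scene.png",a);save("side.png",b)
print(env.calibration("scene"),env.calibration("side"),env.calibration("wrist"));print(env.read_state())
E
```

```text
{'fovy': 53.815264109654045, 'cx': 279.3008698695464, 'cy': 207.65090814967402, 'rvec': array([ 2.36396507, -0.50647728,  0.21814056]), 'tvec': array([-0.43888666,  0.36638997,  0.72171586])} {'fovy': 46.35784259140721, 'cx': 282.1687161288654, 'cy': 202.68930104381062, 'rvec': array([ 0.5440867 , -2.39121949,  1.53036245]), 'tvec': array([0.62394597, 0.09422188, 1.19982424])} {'fovy': 64.6058085926608, 'cx': 277.6008568464105, 'cy': 205.54474638231233, 'T_tool_cam': array([[ 2.54965781e-04, -9.48907544e-01, -3.15554129e-01,
         8.11969501e-02],
       [ 9.99999887e-01,  3.68265060e-04, -2.99421660e-04,
         3.41049562e-04],
       [ 4.00331032e-04, -3.15554017e-01,  9.48907531e-01,
        -1.70297645e-01],
       [ 0.00000000e+00,  0.00000000e+00,  0.00000000e+00,
         1.00000000e+00]])}
{'time_s': 0.1, 'joint_pos': array([-1.30977814e+00,  4.87008517e-02,  9.77257552e-02,  1.62199302e+00,
        1.10650070e-05,  1.44301100e+00]), 'joint_vel': array([ 5.11423895e-04, -1.41877520e-03,  3.64952994e-03, -8.26622237e-04,
        9.18466728e-05, -1.07123102e-03]), 'tau': array([ 1.79709696e-03, -3.39849544e+01,  3.20936751e+01,  1.57772755e-02,
       -2.38357097e-04, -1.82913567e-06]), 'position': array([ 0.198856  , -0.48521419,  0.20230729]), 'tcp_rot': array([-1.08385576e-03,  9.81162837e-01,  1.93179472e-01, -6.67647986e-05]), 'force': array([ 0.67983294, -0.10458116, -1.15946091]), 'wrist_torque': array([0.00748298, 0.01578239, 0.04018586]), 'grip_force': 0.0, 'gripper_width': 0.08558698457477176}
```

View pics/scene.png

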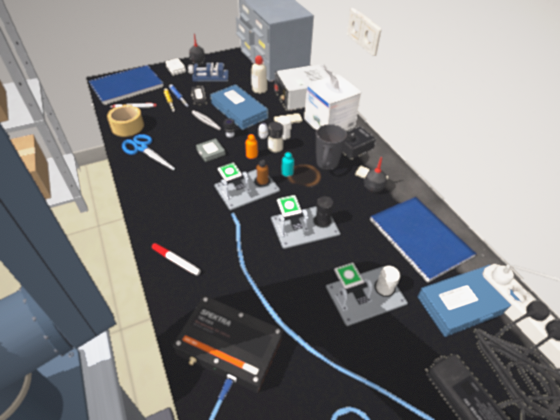

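View pics/side.png

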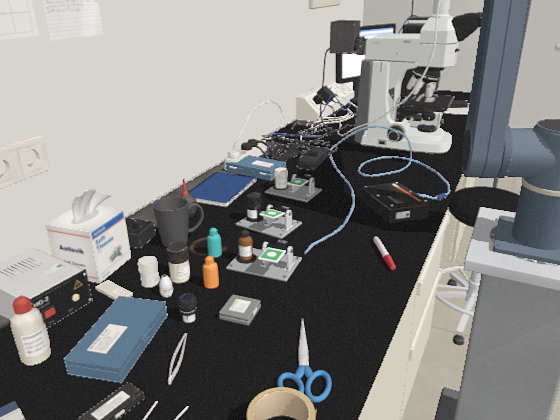

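The white pot at scene (388,280) stands on the nearest stand, with its green paddle at (348,275). The other stands carry the black pot (325,210) and the brown bottle (262,173). There are other white items in the clutter at (263,130) and (285,125), but they aren't on stands. I'll measure and check this with an enlarged crop.

```bash
python3 - <<'E'
from h import *
c=cam("scene"); im=cv2.imread("pics/scene.png")
hsv=cv2.cvtColor(im,cv2.COLOR_BGR2HSV)
m=cv2.inRange(hsv,(45,90,60),(80,255,255)); n,l,s,ce=cv2.connectedComponentsWithStats(m)
for i in range(1,n):
    if s[i,4]>20: print("green",ce[i],s[i,4],plane(c,ce[i],0.052))
for n_,uv,z in [("lid",(388,273),.064),("plateL",(326,292),.006),("plateBot",(342,323),.006),("plateR",(407,299),.006),("plateTop",(386,266),.006)]: print(n_,plane(c,uv,z))
x,y=310,245
cr=cv2.resize(im[y:y+95,x:x+120],None,fx=6,fy=6,interpolation=cv2.INTER_CUBIC); cv2.imwrite("pics/crop.png",cr)
E
```

```text
green [228.7195122 169.8902439] 82 [0.52139921 0.40440424 0.052     ]
green [288.82075472 204.60377358] 106 [0.61225048 0.2304173  0.052     ]
green [348.31609195 274.31609195] 174 [6.41380168e-01 5.16523961e-04 5.20000000e-02]
lid [ 0.71305783 -0.03628907  0.064     ]
plateL [0.59534374 0.00447203 0.006     ]
plateBot [ 0.59031182 -0.07216843  0.006     ]
plateR [ 0.74568323 -0.08106375  0.006     ]
plateTop [0.75289991 0.00802469 0.006     ]
```

View pics/crop.png

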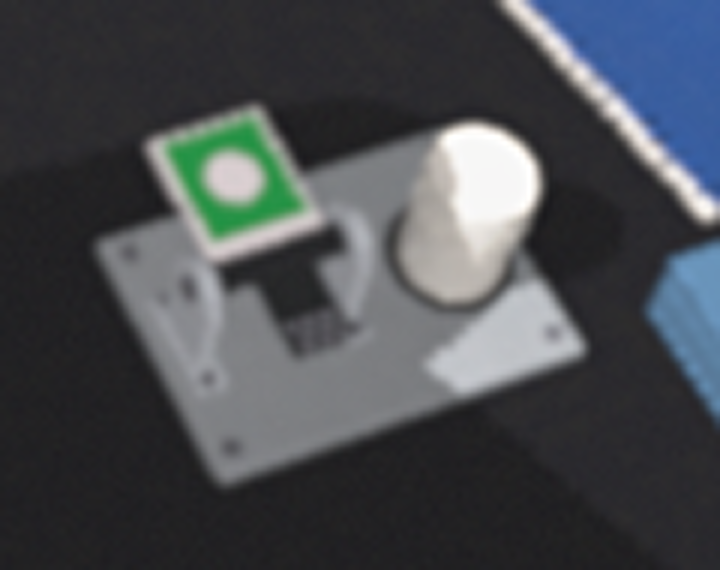

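The crop confirms it: the white ribbed pot stands on this stand, its green paddle is up with the white dot showing, and the tail points to the lower right at about crop (325,335).

```bash
python3 - <<'E'
from h import *
c=cam("scene")
P=np.array([plane(c,uv,.006)[:2] for uv in [(326.2,285),(347,326),(407.5,303.3),(382.5,266.7)]])
L=np.array([[-.04,.05],[-.04,-.05],[.105,-.05],[.105,.05]])
H=(L-L.mean(0)).T@(P-P.mean(0)); a=np.arctan2(H[0,1]-H[1,0],H[0,0]+H[1,1])
Rm=np.array([[np.cos(a),-np.sin(a)],[np.sin(a),np.cos(a)]]); o=P.mean(0)-Rm@L.mean(0)
print("yaw",np.degrees(a),"origin",o); print((P-o)@Rm)
print("lid local",(np.array([.713,-.0363])-o)@Rm, "green local",(np.array([.6414,.0005])-o)@Rm)
for y in(-.028,): print(o+Rm@[0,y])
s=env.read_state();q=s["tcp_rot"];Q=R.from_quat([q[1],q[2],q[3],q[0]]);print(Q.as_matrix().round(3))
tgt=np.r_[o+Rm@[0,-.028],.16]
print("tool-frame shift",Q.inv().apply(tgt-s["position"]),"tool y angle",np.degrees(np.arctan2(*Q.as_matrix()[1::-1,1])))
E
```

```text
yaw -3.5322363627010147 origin [ 0.63891646 -0.03367472]
[[-0.03793961  0.05103563]
 [-0.03958157 -0.05088257]
 [ 0.10480351 -0.04991751]
 [ 0.10271768  0.04976445]]
lid local [0.07410455 0.001944  ] green local [0.00037331 0.03426281]
[ 0.63719138 -0.06162153]
[[ 0.925  0.379 -0.001]
 [ 0.379 -0.925  0.002]
 [ 0.    -0.002 -1.   ]]
tool-frame shift [ 0.56618334 -0.2257205   0.04295621] tool y angle -67.7231829189573
```

Emit:
move_arm(rows=[[0, 0.038, -0.015, 0, 0, 0, 0], [0, 0.038, -0.015, 0, 0, 0, 0], [0, 0.038, -0.015, 0, 0, 0, 0], [0, 0.038, -0.015, 0, 0, 0, 0], [0, 0.038, -0.015, 0, 0, 0, 0]], force=20)

```text
time_s: 0.52
position: [0.3471, -0.3428, 0.2029]
tcp_rot: [-0.0, 0.981, 0.193, -0.0]
force: [0.9, 0.1, 0.2]
gripper_width: 0.0253
grip_force: 0.0
```

Emit:
move_arm(rows=[[0, 0.038, -0.015, 0, 0, 0, 0], [0, 0.038, -0.015, 0, 0, 0, 0], [0, 0.038, -0.015, 0, 0, 0, 0], [0, 0.038, -0.015, 0, 0, 0, 0], [0, 0.038, -0.015, 0, 0, 0, 0]])

```text
time_s: 0.93
position: [0.4947, -0.2011, 0.2029]
tcp_rot: [-0.0, 0.981, 0.193, -0.0]
force: [1.4, -0.6, -0.1]
gripper_width: -0.0001
grip_force: 0.0
```

Emit:
move_arm(rows=[[0, 0.037, -0.015, 0, 0, 0, 0], [0, 0.037, -0.015, 0, 0, 0, 0], [0, 0.037, -0.015, 0, 0, 0, 0], [0, 0.037, -0.015, 0, 0, 0, 0], [0, 0.037, -0.015, 0, 0, 0, 0]])

```text
time_s: 1.35
position: [0.6373, -0.0616, 0.2026]
tcp_rot: [-0.0, 0.981, 0.193, -0.001]
force: [1.3, -1.4, -0.2]
gripper_width: -0.0002
grip_force: 0.0
```

Emit:
move_arm(rows=[[0, 0, 0, 0, 0, 0, -0.12], [0, 0, 0, 0, 0, 0, -0.12], [0, 0, 0, 0, 0, 0, -0.12], [0, 0, 0, 0, 0, 0, -0.12], [0, 0, 0, 0, 0, 0, -0.12]])

```text
time_s: 1.77
position: [0.6363, -0.0631, 0.2023]
tcp_rot: [-0.001, 0.879, 0.477, -0.001]
force: [-0.3, -0.1, 0.1]
gripper_width: 0.0002
grip_force: 0.0
```

Emit:
move_arm(rows=[[0, 0, 0, 0, 0, 0, -0.12], [0, 0, 0, 0, 0, 0, -0.12], [0, 0, 0, 0, 0, 0, -0.12], [0, 0, 0, 0, 0, 0, -0.12], [0, 0, 0, 0, 0, 0, -0.04]])

```text
time_s: 2.18
position: [0.6362, -0.0633, 0.2025]
tcp_rot: [-0.001, 0.727, 0.687, -0.0]
force: [-0.1, -0.4, 0.8]
gripper_width: -0.0003
grip_force: 0.0
```

```bash
cat > loc.py <<'E'
from h import *
a=np.radians(-3.53); Rm=np.array([[np.cos(a),-np.sin(a)],[np.sin(a),np.cos(a)]]); o=np.array([.6389,-.0337])
def st():
    s=env.read_state();q=s["tcp_rot"];Q=R.from_quat([q[1],q[2],q[3],q[0]]).as_matrix()
    p=s["position"]; print("t",s["time_s"],"local tip",((p+Q[:,2]*.011)[:2]-o)@Rm,"tipz",p[2]-.011,"F",s["force"].round(2),"yang",np.degrees(np.arctan2(Q[1,1],Q[0,1])),"tilt",Q[:,2].round(3)); return s
E
python3 - <<'E'
from loc import *
s=st(); c=cam("wrist",s); im=env.camera("wrist"); save("w1.png",im)
for p in [(0,0,.048),(0,.057,.048),(0,-.036,.048),(.078,0,.064),(-.04,-.05,.006),(.105,-.05,.006)]:
    print(p,proj(c,np.r_[o+Rm@p[:2],p[2]]).round())
E
```

```text
t 2.1833 local tip [-0.00093514 -0.02975391] tipz 0.19149694822022764 F [-0.12 -0.4   0.83] yang -3.2823801866840534 tilt [-0.002  0.    -1.   ]
(0, 0, 0.048) [279. 150.]
(0, 0.057, 0.048) [279.  88.]
(0, -0.036, 0.048) [278. 186.]
(0.078, 0, 0.064) [363. 153.]
(-0.04, -0.05, 0.006) [243. 188.]
(0.105, -0.05, 0.006) [370. 189.]
```

View pics/w1.png

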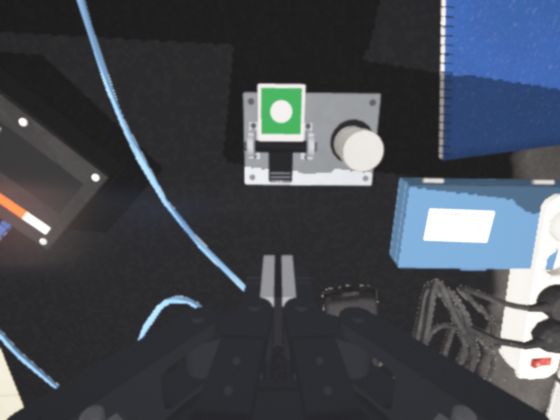

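The wrist view shows the tail end at about (281,181), the pot lid at (358,148) and the paddle's free edge at (281,85). That is about 2 mm in +x and 3 mm in +y from my estimate, so I correct for it and descend over the tail.

```bash
sed -i 's/\[.6389,-.0337\]/[.6406,-.0307]/' loc.py
```

Emit:
move_arm(rows=[[0, 0.0065, 0.0025, 0.025, 0, 0, 0], [0, 0, 0, 0.03, 0, 0, 0], [0, 0, 0, 0.03, 0, 0, 0], [0, 0, 0, 0.03, 0, 0, 0], [0, 0, 0, 0.015, 0, 0, 0]])

```text
time_s: 2.65
position: [0.6363, -0.0564, 0.0678]
tcp_rot: [-0.003, 0.729, 0.684, -0.002]
force: [-0.1, 0.5, -1.0]
gripper_width: -0.0003
grip_force: 0.0
```

```bash
python3 - <<'E'
from loc import *
st(); im=env.camera("side");im2=env.camera("scene")
A=cv2.resize(im[150:215,240:340],(560,364),interpolation=2);B=cv2.resize(im2[215:345,300:420],(240,260),interpolation=2)
B=np.vstack([B,np.zeros((104,240,3),np.uint8)]); save("p1.png",np.hstack([A,B]))
E
```

```text
t 2.65 local tip [-0.00278252 -0.02593423] tipz 0.05683259942650003 F [-0.07  0.55 -0.97] yang -3.613948188912154 tilt [-0.008  0.001 -1.   ]
```

View pics/p1.png

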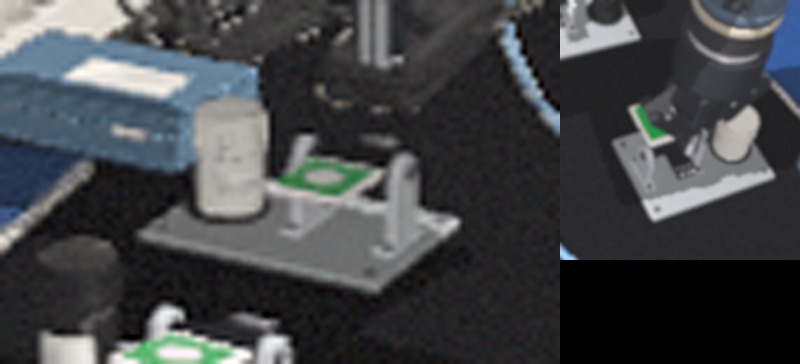

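The side crop shows the paddle level, with the tail at about (380,140). In the scene crop the fingertips are just above the tail. I'll press down gently and watch the force.

Emit:
move_arm(rows=[[0, 0, 0.002, 0.003, 0, 0, 0], [0, 0, 0, 0.003, 0, 0, 0], [0, 0, 0, 0.003, 0, 0, 0], [0, 0, 0, 0.003, 0, 0, 0], [0, 0, 0, 0.003, 0, 0, 0]])

```text
time_s: 3.17
position: [0.6424, -0.0574, 0.0596]
tcp_rot: [0.001, 0.729, 0.685, 0.001]
force: [0.1, -0.2, -0.4]
gripper_width: -0.0001
grip_force: 0.0
```

Emit:
move_arm(rows=[[0, 0, 0, 0.003, 0, 0, 0], [0, 0, 0, 0.003, 0, 0, 0], [0, 0, 0, 0.002, 0, 0, 0], [0, 0, 0, 0, 0, 0, 0], [0, 0, 0, 0, 0, 0, 0]])

```text
time_s: 3.58
position: [0.6412, -0.0572, 0.0501]
tcp_rot: [-0.0, 0.729, 0.685, -0.0]
force: [-0.1, -0.9, -0.1]
gripper_width: -0.0003
grip_force: 0.0
```

```bash
python3 - <<'E'
from loc import *
st(); im=env.camera("side");im2=env.camera("scene")
A=cv2.resize(im[150:215,240:340],(560,364),interpolation=2);B=cv2.resize(im2[215:345,300:420],(240,260),interpolation=2)
B=np.vstack([B,np.zeros((104,240,3),np.uint8)]); save("p2.png",np.hstack([A,B]))
E
```

```text
t 3.5833 local tip [ 0.00221218 -0.02637818] tipz 0.03909272460804934 F [-0.14 -0.91 -0.1 ] yang -3.550270587254392 tilt [-0.001  0.    -1.   ]
```

View pics/p2.png

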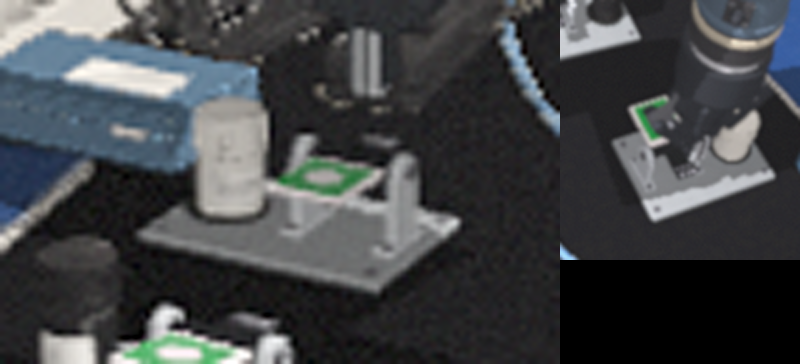

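```bash
python3 - <<'E'
from loc import *
s=st()
for n in("side","scene"):
    c=cam(n)
    for k,p in dict(tip=(.002,-.026,.039),tip50=(.002,-.026,.05),tailend=(0,-.036,.048),pivot=(0,0,.048),edge=(0,.057,.048),cheekT=(-.029,0,.058),cheekT2=(.029,0,.058)).items():
        uv=proj(c,np.r_[o+Rm@p[:2],p[2]]); print(n,k,uv.round(1),((uv-[240,150])*5.6).round() if n=="side" else ((uv-[300,215])*2+[560,0]).round())
E
```

```text
t 3.6833 local tip [ 0.0025382  -0.02642903] tipz 0.039511366504312695 F [-0.15  0.49  0.42] yang -3.5523153429287984 tilt [ 0. -0. -1.]
side tip [306. 178.] [370. 157.]
side tip50 [306.  174.6] [370. 138.]
side tailend [308.1 174.3] [381. 136.]
side pivot [302.7 178.1] [351. 158.]
side edge [293.6 184.6] [300. 194.]
side cheekT [311.4 176.7] [400. 150.]
side cheekT2 [294.1 173.3] [303. 131.]
scene tip [361.8 299.7] [684. 169.]
scene tip50 [362.7 296.9] [685. 164.]
scene tailend [364.  301.9] [688. 174.]
scene pivot [355.5 287.3] [671. 145.]
scene edge [343.  265.6] [646. 101.]
scene cheekT [343.6 289. ] [647. 148.]
scene cheekT2 [368.7 280.4] [697. 131.]
```

```bash
python3 - <<'E'
from loc import *
s=st(); c=cam("wrist",s); w=env.camera("wrist"); b=env.camera("scene"); a=env.camera("side")
for k,p in dict(tip=(.002,-.026,.039),tailend=(0,-.036,.048),pivot=(0,0,.048)).items():
    print(k,proj(c,np.r_[o+Rm@p[:2],p[2]]).round())
B=cv2.resize(b[245:330,315:415],(400,340),interpolation=2); A=cv2.resize(a[140:210,260:343],(400,340),interpolation=2)
W=cv2.resize(w[60:320,180:380],(200,260)); Wb=np.zeros((260,800,3),np.uint8); Wb[:,:400]=cv2.resize(w[130:260,180:380],(400,260),interpolation=2); Wb[:,400:600]=W
save("p3.png",np.vstack([np.hstack([A,B]),Wb]))
E
```

```text
t 3.6833 local tip [ 0.0025382  -0.02642903] tipz 0.039511366504312695 F [-0.15  0.49  0.42] yang -3.5523153429287984 tilt [ 0. -0. -1.]
tip [276. 237.]
tailend [273. 260.]
pivot [273. 200.]
```

View pics/p3.png

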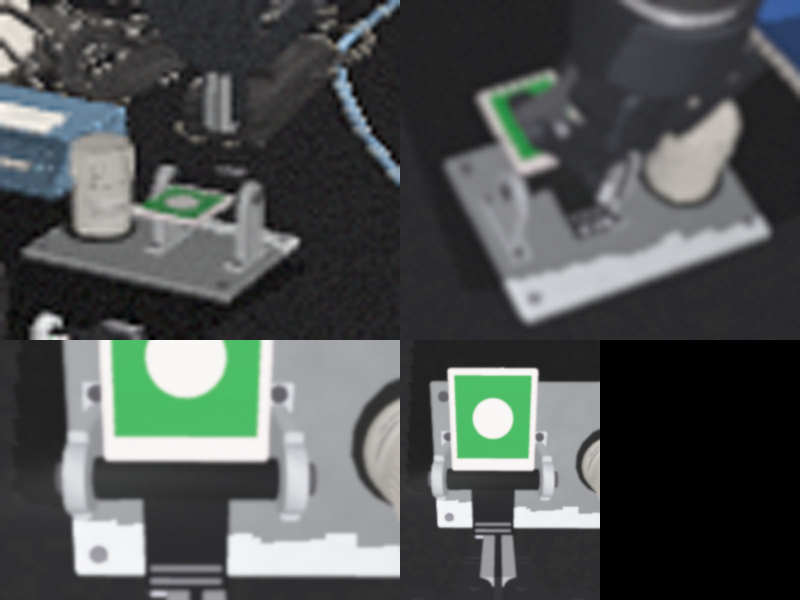

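The fingertip pads are at side (304,167) and in the wrist view at row 255. Both put them about 25–35 mm higher than I assumed, and the paddle hasn't moved. I'll go lower in small steps.

Emit:
move_arm(rows=[[0, 0.003, -0.002, 0.003, 0, 0, 0], [0, 0, 0, 0.003, 0, 0, 0], [0, 0, 0, 0.003, 0, 0, 0], [0, 0, 0, 0.003, 0, 0, 0], [0, 0, 0, 0, 0, 0, 0]])

```text
time_s: 4.25
position: [0.6388, -0.0539, 0.0371]
tcp_rot: [-0.001, 0.729, 0.685, -0.001]
force: [-0.4, -0.1, 0.1]
gripper_width: 0.0
grip_force: 0.0
```

```bash
cat > look.py <<'E'
from loc import *
def look():
    s=st(); c=cam("wrist",s); w=env.camera("wrist"); a=env.camera("side")
    for n,im,(y,x) in(("wrist",w,(slice(0,420),slice(180,380))),("side",a,(slice(155,200),slice(270,325)))):
        h=cv2.cvtColor(im[y,x],cv2.COLOR_RGB2HSV)
        for col,lo,hi in(("g",(45,90,50),(85,255,255)),("r",(0,110,60),(8,255,255))):
            m=cv2.inRange(h,lo,hi); ys,xs=np.nonzero(m)
            if len(xs)>5: print(n,col,len(xs),"x",xs.min()+x.start,xs.max()+x.start,"y",ys.min()+y.start,ys.max()+y.start)
    return w,a
if __name__=="__main__": look()
E
python3 look.py
```

```text
t 4.25 local tip [-0.00037881 -0.02330683] tipz 0.02610727979244411 F [-0.39 -0.09  0.09] yang -3.550385700702822 tilt [-0.002  0.    -1.   ]
wrist g 5390 x 238 319 y 103 190
side g 37 x 290 304 y 179 184
```

Emit:
move_arm(rows=[[0, 0, 0, 0.003, 0, 0, 0], [0, 0, 0, 0.003, 0, 0, 0], [0, 0, 0, 0.003, 0, 0, 0], [0, 0, 0, 0, 0, 0, 0], [0, 0, 0, 0, 0, 0, 0]])

```text
time_s: 4.77
position: [0.6393, -0.0541, 0.0289]
tcp_rot: [-0.0, 0.729, 0.685, -0.0]
force: [0.6, -0.5, 0.4]
gripper_width: 0.0002
grip_force: 0.0
```

```bash
python3 - <<'E'
from look import *
w,a=look(); A=cv2.resize(a[140:210,260:343],(400,340),interpolation=2); save("p4.png",np.hstack([A,cv2.resize(w[60:300,150:410],(400,340))]))
E
```

```text
t 4.7667 local tip [ 8.55424124e-05 -2.33992958e-02] tipz 0.0178865885598878 F [ 0.59 -0.5   0.41] yang -3.5553551431031267 tilt [-0.001  0.    -1.   ]
wrist g 5953 x 234 320 y 103 195
side g 37 x 290 304 y 179 184
```

View pics/p4.png

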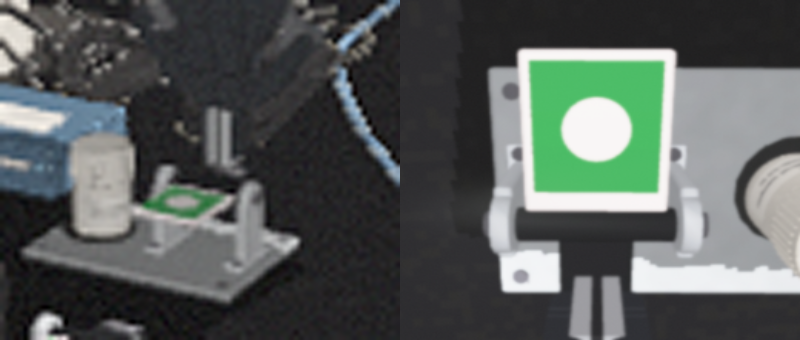

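The pale finger ends at side crop (220,168) sit right above the tail at (230,170), so contact is close. I'll continue down.

Emit:
move_arm(rows=[[0, 0, 0, 0.002, 0, 0, 0], [0, 0, 0, 0.002, 0, 0, 0], [0, 0, 0, 0.002, 0, 0, 0], [0, 0, 0, 0, 0, 0, 0], [0, 0, 0, 0, 0, 0, 0]])

```text
time_s: 5.28
position: [0.6393, -0.054, 0.023]
tcp_rot: [-0.0, 0.729, 0.685, -0.0]
force: [-0.6, -0.8, 0.5]
gripper_width: -0.0002
grip_force: 0.0
```

```bash
python3 look.py
```

```text
t 5.2833 local tip [ 0.00017807 -0.02334801] tipz 0.012046768412924309 F [-0.61 -0.78  0.45] yang -3.550160889120566 tilt [-0.001  0.    -1.   ]
wrist g 6401 x 232 322 y 103 198
side g 36 x 290 304 y 179 184
```

```bash
python3 - <<'E'
from loc import *
s=env.read_state(); c=cam("wrist",s)
Q=s["tcp_rot"];Rt=R.from_quat([Q[1],Q[2],Q[3],Q[0]])
for z in(.011,0,-.0125): print("toolz",z,proj(c,s["position"]+Rt.apply([0,0,z])).round())
for y in(-.036,-.05): print("tail/plate",y,proj(c,np.r_[o+Rm@[0,y],.048 if y>-.04 else .006]).round())
w=env.camera("wrist")
for n,g in(("w1",cv2.imread("pics/w1.png",0)),("now",cv2.cvtColor(w,cv2.COLOR_RGB2GRAY))):
    print(n)
    for r in range(205,300,5): print(r,g[r,240:318:4])
E
```

```text
toolz 0.011 [277. 238.]
toolz 0 [277. 247.]
toolz -0.0125 [277. 257.]
tail/plate -0.036 [276. 290.]
tail/plate -0.05 [277. 273.]
w1
205 [47 47 46 46 49 46 46 46 48 48 47 47 48 49 48 44 47 44 44 46]
210 [49 47 45 48 48 49 45 46 45 48 45 45 45 46 46 45 45 44 44 47]
215 [44 48 47 45 44 44 46 45 46 44 44 45 45 43 46 46 48 47 44 45]
220 [45 48 45 44 45 44 45 44 44 43 44 47 44 44 46 44 47 43 45 46]
225 [44 45 44 47 47 44 44 48 43 46 46 46 47 43 45 44 44 48 47 43]
230 [43 43 42 42 46 43 45 47 43 44 46 45 46 43 44 45 43 43 46 47]
235 [44 45 46 44 47 43 42 44 44 42 42 45 46 44 44 43 43 44 43 42]
240 [46 47 46 45 45 45 46 45 44 43 44 43 45 44 44 45 44 44 42 44]
245 [43 44 43 44 45 43 45 45 42 46 44 43 47 42 43 44 44 43 43 47]
250 [46 46 44 43 43 43 45 45 44 43 42 43 44 44 43 43 44 43 45 46]
255 [ 46  46  47  44  45  45  97 111 111  45  52 111 112  83  43  44  44  44
  44  44]
260 [ 43  42  45  43  44  44 139 150 149  47  65 149 151 118  43  45  44  43
  43  43]
265 [ 46  43  43  47  46  47 147 150 148  43  56 150 150 135  44  44  43  43
  43  43]
270 [ 42  45  46  47  46  52 148 150 148  45  5
[... 1347 characters left out ...]
241]
260 [244 244 244 161  45  44 147 158 156  51  70 158 158 123  44 146 243 243
 241 241]
265 [245 244 244 166  46  47 154 157 156  49  61 157 158 141  46 120 237 243
 242 241]
270 [149 151 136  50  49  54 156 157 156  48  60 157 157 147  50  49  53 158
 163 162]
275 [ 47  47  51  50  50  60 157 158 156  46  57 157 158 156  52  49  49  49
  47  47]
280 [ 47  47  51  49  50  71 158 158 155  46  53 157 158 157  56  49  49  50
  45  47]
285 [ 47  46  51  50  51  91 157 157 154  44  54 157 158 158  63  50  50  48
  45  48]
290 [ 45  48  50  49  49 103 157 157 150  45  50 156 158 158  76  49  50  48
  47  47]
295 [ 46  49  50  49  49 124 160 159 150  45  51 157 158 158  91  49  49  49
  48  47]
```

Emit:
move_arm(rows=[[0, 0, 0, 0.001, 0, 0, 0], [0, 0, 0, 0.001, 0, 0, 0], [0, 0, 0, 0.001, 0, 0, 0], [0, 0, 0, 0.001, 0, 0, 0], [0, 0, 0, 0, 0, 0, 0]])

```text
time_s: 5.85
position: [0.6399, -0.0543, 0.0195]
tcp_rot: [0.0, 0.729, 0.685, 0.0]
force: [0.8, -0.9, 0.7]
gripper_width: -0.0002
grip_force: 0.6
```

```bash
python3 - <<'E'
from look import *
w,a=look(); b=env.camera("scene")
g=lambda im:(255*(im/255.)**.55).astype(np.uint8)
A=cv2.resize(a[145:205,265:335],(400,343),interpolation=2); B=cv2.resize(b[240:325,320:419],(400,343),interpolation=2); W=cv2.resize(w[190:310,180:380],(400,240),interpolation=2)
im=np.zeros((583,800,3),np.uint8); im[:343,:400]=A; im[:343,400:]=B; im[343:,200:600]=W
save("p5.png",g(im))
E
```

```text
t 5.85 local tip [ 0.00073311 -0.02355511] tipz 0.008498095189748093 F [ 0.8  -0.87  0.68] yang -3.5567348758986244 tilt [ 0.001 -0.    -1.   ]
wrist g 6974 x 227 325 y 107 203
side g 19 x 291 304 y 178 181
```

View pics/p5.png

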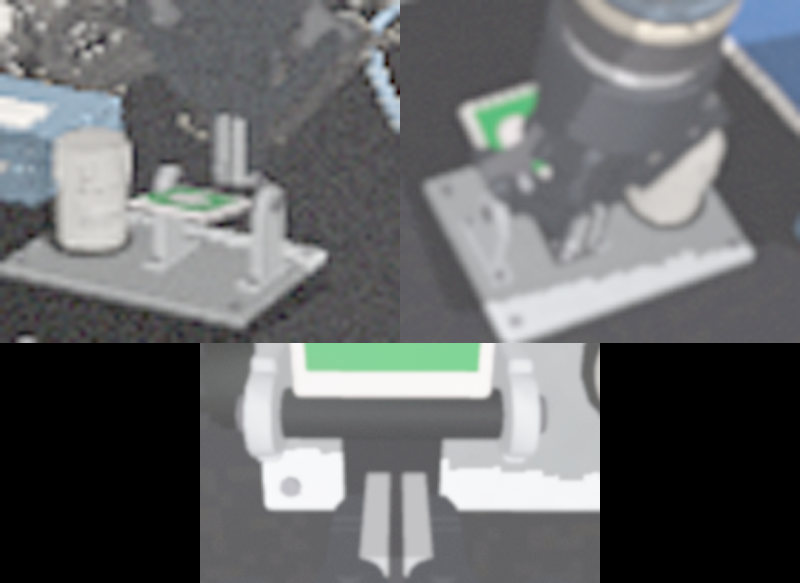

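Contact: the green face in the side view at (293,180) has begun to foreshorten, so the tail is going down. The fingertips sit about 30 mm above where I computed them. I'll press further in small steps and work out the paddle angle from the wrist picture.

```bash
cat > ang.py <<'E'
from look import *
s=env.read_state(); c=cam("wrist",s); w,a=look()
h=cv2.cvtColor(w,cv2.COLOR_RGB2HSV); n3=np.r_[Rm@[1,0],0]
K,Rc,t=c; oc=-Rc.T@t
for nm,lo,hi in(("g",(45,90,50),(85,255,255)),("r",(0,110,60),(8,255,255))):
    m=cv2.inRange(h,lo,hi); m[:,:200]=0; m[:,360:]=0; m[300:]=0
    ys,xs=np.nonzero(m)
    if len(xs)<30: continue
    for e in(ys.min(),ys.max()):
        uv=(xs[abs(ys-e)<3].mean(),e); d=Rc.T@np.linalg.solve(K,[*uv,1]); P=oc+d*((np.r_[o,0]-oc)@n3)/(d@n3)
        y=(P[:2]-o)@Rm[:,1]; print(nm,"edge row",e,"local y,z",y.round(4),P[2].round(4),"r",np.hypot(y,P[2]-.048).round(4),"ang",np.degrees(np.arctan2(P[2]-.048,y)).round(1))
E
python3 ang.py
```

```text
t 6.0 local tip [ 0.00073156 -0.02355216] tipz 0.008525621110304176 F [-0.11 -0.68  1.24] yang -3.556518153207157 tilt [ 0.001 -0.    -1.   ]
wrist g 6964 x 227 325 y 107 203
side g 17 x 291 304 y 178 181
g edge row 107 local y,z 0.0558 0.1395 r 0.1072 ang 58.6
g edge row 203 local y,z -0.0063 -0.0068 r 0.0551 ang -96.6
```

Emit:
move_arm(rows=[[0, 0, 0, 0.0015, 0, 0, 0], [0, 0, 0, 0.0015, 0, 0, 0], [0, 0, 0, 0.0015, 0, 0, 0], [0, 0, 0, 0.0015, 0, 0, 0], [0, 0, 0, 0, 0, 0, 0]])

```text
time_s: 6.52
position: [0.6394, -0.054, 0.0129]
tcp_rot: [-0.0, 0.729, 0.685, -0.0]
force: [0.1, 0.2, 0.9]
gripper_width: -0.0002
grip_force: 0.3
```

```bash
python3 ang.py
```

```text
t 6.5167 local tip [ 0.00020892 -0.02333198] tipz 0.001900351225684934 F [0.12 0.19 0.92] yang -3.5449980317254277 tilt [-0.001  0.    -1.   ]
wrist g 6680 x 218 336 y 137 217
g edge row 137 local y,z 0.0397 0.0313 r 0.0431 ang -22.9
g edge row 217 local y,z 0.0058 0.0437 r 0.0072 ang -36.4
```

```bash
cat > ang.py <<'E'
from look import *
s=env.read_state(); c=cam("wrist",s); w,a=look()
K,Rc,t=c
def edges(w,K,Rc,t,Wg=.034):
    h=cv2.cvtColor(w,cv2.COLOR_RGB2HSV)
    for nm,lo,hi in(("g",(45,90,50),(85,255,255)),("r",(0,110,60),(8,255,255))):
        m=cv2.inRange(h,lo,hi); m[:,:200]=0; m[:,360:]=0; m[300:]=0
        cs=cv2.findContours(m,0,2)[0]
        if not cs: continue
        k=max(cs,key=cv2.contourArea)
        if cv2.contourArea(k)<50: continue
        ys,xs=np.nonzero(cv2.drawContours(np.zeros_like(m),[k],-1,255,-1)); y0,y1=ys.min(),ys.max()
        P=[]
        for e in(y0+2,y1-2):
            q=xs[ys==e]; wd=q.max()-q.min()+1; D=K[0,0]*Wg/wd; uv=(q.mean(),e)
            p=Rc.T@(D*np.linalg.solve(K,[*uv,1])-t); P.append(np.r_[(p[:2]-o)@Rm,p[2]]); print(nm,e,"wd",wd,"local",P[-1].round(4))
        d=P[0]-P[1]; print(nm,"angle",np.degrees(np.arctan2(d[2],d[1])).round(1), np.degrees(np.arctan2(P[0][2]-.048,P[0][1])).round(1))
if __name__=="__main__": edges(w,K,Rc,t)
E
python3 - <<'E'
import ang
from ang import *
print("NOW"); edges(w,K,Rc,t)
print("w1"); q=np.array([-.0008,.727,.687,0]);q/=np.linalg.norm(q)
c=cam("wrist",dict(tcp_rot=q,position=np.array([.6362,-.0633,.2025]))); edges(cv2.imread("pics/w1.png")[:,:,::-1].copy(),*c)
E
```

```text
t 6.6167 local tip [-2.61933824e-05 -2.33788792e-02] tipz 0.0018434198221185145 F [-0.23 -0.29  1.17] yang -3.5517630297593468 tilt [-0.001  0.    -1.   ]
wrist g 6673 x 218 336 y 137 217
side r 7 x 296 304 y 177 179
NOW
g 139 wd 118 local [0.0001 0.0456 0.0863]
g 215 wd 92 local [0.0001 0.0155 0.0678]
g angle 31.6 40.0
w1
g 90 wd 39 local [0.0002 0.0525 0.0663]
g 131 wd 38 local [0.     0.0178 0.0698]
g angle -5.7 19.2
```

Emit:
move_arm(rows=[[0, 0, 0, 0.001, 0, 0, 0], [0, 0, 0, 0.001, 0, 0, 0], [0, 0, 0, 0.001, 0, 0, 0], [0, 0, 0, 0.001, 0, 0, 0], [0, 0, 0, 0.001, 0, 0, 0]])

```text
time_s: 7.13
position: [0.6398, -0.0542, 0.0084]
tcp_rot: [0.0, 0.729, 0.685, 0.0]
force: [0.0, -0.1, 0.6]
gripper_width: -0.0002
grip_force: 0.6
```

```bash
python3 ang.py
```

```text
t 7.1333 local tip [ 0.00062048 -0.02347937] tipz -0.0025505535397508834 F [ 0.02 -0.14  0.65] yang -3.5558294100659182 tilt [ 0. -0. -1.]
wrist g 5577 x 210 340 y 163 226
side r 27 x 293 305 y 172 178
g 165 wd 130 local [0.0001 0.0402 0.093 ]
g 224 wd 96 local [-0.0001  0.0142  0.0692]
g angle 42.5 48.2
```

Emit:
move_arm(rows=[[0, 0, 0, 0.0015, 0, 0, 0], [0, 0, 0, 0.0015, 0, 0, 0], [0, 0, 0, 0.0015, 0, 0, 0], [0, 0, 0, 0.0015, 0, 0, 0], [0, 0, 0, 0.001, 0, 0, 0]])

```text
time_s: 7.65
position: [0.6395, -0.0542, 0.001]
tcp_rot: [-0.0, 0.729, 0.685, -0.0]
force: [0.2, -0.8, 0.5]
gripper_width: -0.0
grip_force: 0.5
```

```bash
python3 ang.py
```

```text
t 7.65 local tip [ 0.00030552 -0.02350346] tipz -0.009970289693347924 F [ 0.16 -0.8   0.51] yang -3.5579565330103584 tilt [-0. -0. -1.]
wrist g 2436 x 202 350 y 217 242
side r 59 x 293 306 y 168 177
g 219 wd 147 local [0.0001 0.0303 0.0994]
g 240 wd 106 local [0.0001 0.0134 0.0737]
g angle 56.6 59.5
```

The paddle stands at about 60°. I'll back straight up, cross over to the +y side above it, and come down beyond its free edge.

Emit:
move_arm(rows=[[0, 0, 0, -0.02, 0, 0, 0], [0, 0, 0, -0.03, 0, 0, 0], [0, 0, 0, -0.035, 0, 0, 0], [0, 0, 0, -0.025, 0, 0, 0], [0, 0.01, 0, 0, 0, 0, 0]])

```text
time_s: 8.17
position: [0.6443, -0.0461, 0.1191]
tcp_rot: [0.005, 0.729, 0.684, 0.003]
force: [0.7, -0.7, 1.6]
gripper_width: -0.0002
grip_force: 0.0
```

Emit:
move_arm(rows=[[0, 0.025, 0, 0, 0, 0, 0], [0, 0.025, 0, 0, 0, 0, 0], [0, 0.02, 0, 0, 0, 0, 0], [0, 0.015, 0, 0, 0, 0, 0], [0, 0, 0, 0, 0, 0, 0]])

```text
time_s: 8.58
position: [0.645, 0.0441, 0.1106]
tcp_rot: [-0.001, 0.727, 0.686, 0.0]
force: [-1.0, 0.2, -0.2]
gripper_width: -0.0007
grip_force: 0.0
```

```bash
python3 ang.py; python3 - <<'E'
from look import *
a=env.camera("side");b=env.camera("scene")
im=np.hstack([cv2.resize(a[120:210,255:345],(400,400),interpolation=2),cv2.resize(b[230:330,310:410],(400,400),interpolation=2)])
save("p6.png",(255*(im/255.)**.6).astype(np.uint8))
E
```

```text
t 8.5833 local tip [-0.0002559   0.07498572] tipz 0.09955839768924614 F [-1.01  0.2  -0.25] yang -3.3341832567970977 tilt [-0.001  0.002 -1.   ]
side r 60 x 293 306 y 168 177
```

View pics/p6.png

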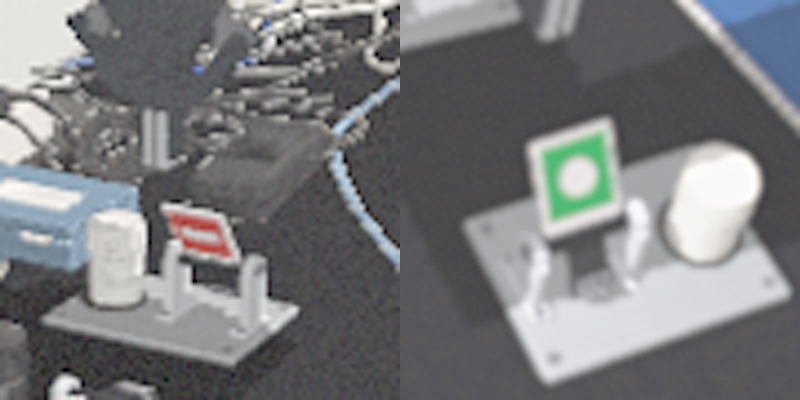

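The side crop shows the paddle standing at about 60°, with its red underside at (205,230) and the fingers beyond it ending at (155,167). The pot and stand are undisturbed. Next I triangulate the fingertip.

```bash
python3 - <<'E'
from loc import *
A=cam("side");B=cam("scene")
Pm=lambda c:c[0]@np.c_[c[1],c[2]]
X=cv2.triangulatePoints(Pm(A),Pm(B),np.array([[289.9],[157.6]]),np.array([[348.8],[240.]])).ravel();X=X[:3]/X[3]
print("tip local",(X[:2]-o)@Rm,X[2]); 
for z in(.1,.12,.14): print(z,proj(A,np.r_[o+Rm@[0,.075],z]),proj(B,np.r_[o+Rm@[0,.075],z]))
E
```

```text
tip local [0.0065114  0.06357136] 0.13015931399617284
0.1 [290.57467573 169.69535412] [342.32006281 244.69263881]
0.12 [290.55982747 163.00084176] [343.58972186 238.78546523]
0.14 [290.54479775 156.22451637] [344.90464462 232.66769925]
```

Emit:
move_arm(rows=[[0, 0, 0, 0.025, 0, 0, 0], [0, 0, 0, 0.02, 0, 0, 0], [0, 0, 0, 0.01, 0, 0, 0], [0, -0.01, 0, 0, 0, 0, 0], [0, -0.01, 0, 0, 0, 0, 0]])

```text
time_s: 9.2
position: [0.6435, 0.0196, 0.0557]
tcp_rot: [-0.001, 0.729, 0.685, -0.001]
force: [0.3, -0.5, -0.3]
gripper_width: 0.0001
grip_force: 0.0
```

Emit:
move_arm(rows=[[0, -0.006, 0, 0, 0, 0, 0], [0, -0.006, 0, 0, 0, 0, 0], [0, -0.006, 0, 0, 0, 0, 0], [0, -0.006, 0, 0, 0, 0, 0], [0, -0.006, 0, 0, 0, 0, 0]])

```text
time_s: 9.62
position: [0.643, -0.01, 0.0574]
tcp_rot: [0.001, 0.729, 0.685, 0.001]
force: [0.2, -0.8, 0.3]
gripper_width: 0.0001
grip_force: 0.3
```

```bash
python3 ang.py
```

```text
t 9.6167 local tip [0.00114381 0.0208475 ] tipz 0.04638316542475489 F [ 0.19 -0.82  0.31] yang -3.56245153359989 tilt [ 0.002 -0.    -1.   ]
wrist r 144 x 235 246 y 275 310
side r 64 x 297 307 y 164 175
r 277 wd 3 local [-0.3728 -1.8552 -3.0892]
r 297 wd 5 local [-0.2507 -1.2014 -1.7196]
r angle -115.5 -120.6
```

Emit:
move_arm(rows=[[0, -0.006, 0, 0, 0, 0, 0], [0, -0.006, 0, 0, 0, 0, 0], [0, -0.006, 0, 0, 0, 0, 0], [0, -0.006, 0, 0, 0, 0, 0], [0, -0.006, 0, 0, 0, 0, 0]])

```text
time_s: 10.13
position: [0.6404, -0.0396, 0.0562]
tcp_rot: [-0.0, 0.729, 0.685, -0.0]
force: [-0.6, 1.5, -0.6]
gripper_width: 0.0001
grip_force: 0.3
```

```bash
python3 look.py
```

```text
t 10.1333 local tip [ 0.00030441 -0.00892141] tipz 0.045196493602523605 F [-0.64  1.53 -0.58] yang -3.5456873454423836 tilt [-0.  0. -1.]
wrist r 1789 x 238 314 y 241 305
side r 66 x 299 311 y 162 175
```

Emit:
move_arm(rows=[[0, -0.005, 0, 0, 0, 0, 0], [0, -0.005, 0, 0, 0, 0, 0], [0, -0.005, 0, 0.002, 0, 0, 0], [0, -0.003, 0, 0.003, 0, 0, 0], [0, 0, 0, 0.003, 0, 0, 0]])

```text
time_s: 10.65
position: [0.6396, -0.0582, 0.0484]
tcp_rot: [0.0, 0.729, 0.684, -0.0]
force: [-0.3, -0.5, 0.6]
gripper_width: 0.0
grip_force: 0.2
```

```bash
python3 ang.py
```

```text
t 10.65 local tip [ 0.00070619 -0.02750201] tipz 0.0373730883430798 F [-0.3  -0.46  0.63] yang -3.6088087160695816 tilt [ 0.    -0.001 -1.   ]
wrist r 2806 x 238 313 y 220 302
side r 65 x 300 313 y 165 175
r 222 wd 71 local [ 0.0001 -0.0042  0.0702]
r 297 wd 75 local [-0.0104 -0.0333  0.0889]
r angle -32.6 100.7
```

Emit:
move_arm(rows=[[0, -0.004, 0, 0.003, 0, 0, 0], [0, -0.003, 0, 0.004, 0, 0, 0], [0, 0, 0, 0.004, 0, 0, 0], [0, 0, 0, 0.004, 0, 0, 0], [0, 0, 0, 0.003, 0, 0, 0]])

```text
time_s: 11.17
position: [0.6387, -0.0642, 0.0296]
tcp_rot: [-0.0, 0.729, 0.685, -0.0]
force: [-0.8, 0.6, 0.7]
gripper_width: -0.0002
grip_force: 0.3
```

```bash
python3 ang.py
```

```text
t 11.1667 local tip [ 0.00017632 -0.03355689] tipz 0.01863224295024372 F [-0.81  0.61  0.66] yang -3.5614260162965263 tilt [-0.001 -0.    -1.   ]
wrist r 2988 x 238 315 y 224 303
side r 35 x 301 315 y 171 176
r 226 wd 78 local [-0.0002 -0.0067  0.0654]
r 297 wd 74 local [-0.0097 -0.0406  0.0684]
r angle -5.1 111.2
```

Emit:
move_arm(rows=[[0, 0, 0, 0.0015, 0, 0, 0], [0, 0, 0, 0.0015, 0, 0, 0], [0, 0, 0, 0.0015, 0, 0, 0], [0, 0, 0, 0.0015, 0, 0, 0], [0, 0, 0, 0, 0, 0, 0]])

```text
time_s: 11.68
position: [0.6389, -0.0641, 0.0241]
tcp_rot: [-0.0, 0.729, 0.685, -0.0]
force: [-0.5, -0.1, 0.1]
gripper_width: -0.0001
grip_force: 0.0
```

```bash
python3 ang.py
```

```text
t 11.6833 local tip [ 0.00040127 -0.03339727] tipz 0.013144444923990698 F [-0.47 -0.13  0.1 ] yang -3.5511526140339584 tilt [-0.  0. -1.]
wrist r 2811 x 237 315 y 228 303
side r 36 x 300 315 y 172 177
r 230 wd 79 local [-0.0002 -0.0075  0.0621]
r 297 wd 73 local [-0.0097 -0.0417  0.0611]
r angle 1.7 118.1
```

Emit:
move_arm(rows=[[0, 0, 0, 0.0007, 0, 0, 0], [0, 0, 0, 0.0007, 0, 0, 0], [0, 0, 0, 0.0007, 0, 0, 0], [0, 0, 0, 0, 0, 0, 0], [0, 0, 0, 0, 0, 0, 0]])

```text
time_s: 12.2
position: [0.639, -0.064, 0.0222]
tcp_rot: [-0.0, 0.729, 0.685, 0.0]
force: [0.3, -0.8, 0.1]
gripper_width: -0.0001
grip_force: 0.0
```

```bash
python3 ang.py
```

```text
t 12.2 local tip [ 0.00042418 -0.03335957] tipz 0.011223695523692307 F [ 0.29 -0.76  0.09] yang -3.5505351412591195 tilt [-0.  0. -1.]
wrist r 2747 x 237 316 y 230 303
side r 34 x 301 315 y 173 178
r 232 wd 80 local [ 0.0001 -0.0076  0.0621]
r 297 wd 73 local [-0.0097 -0.0416  0.0592]
r angle 5.0 118.3
```

Emit:
move_arm(rows=[[0, 0, 0, 0.0007, 0, 0, 0], [0, 0, 0, 0.0007, 0, 0, 0], [0, 0, 0, 0.0007, 0, 0, 0], [0, 0, 0, 0, 0, 0, 0], [0, 0, 0, 0, 0, 0, 0]])

```text
time_s: 12.72
position: [0.6391, -0.0641, 0.022]
tcp_rot: [0.0, 0.729, 0.685, 0.0]
force: [-2.9, 1.0, 6.9]
gripper_width: -0.0
grip_force: 3.4
```

```bash
python3 ang.py
```

```text
t 12.7167 local tip [ 0.00057737 -0.03342535] tipz 0.010992095006585042 F [-2.92  1.04  6.86] yang -3.5500083533887747 tilt [ 0.001 -0.    -1.   ]
wrist r 2759 x 236 315 y 230 303
side r 34 x 301 315 y 172 178
r 232 wd 80 local [-0.0003 -0.0077  0.0619]
r 297 wd 4 local [-0.3029 -1.5818 -2.2413]
r angle 55.7 118.9
```

It's on the stop: the force rose to 7 N and the TCP stopped going down. Retract and verify by the numbers.

Emit:
move_arm(rows=[[0, 0, 0, -0.003, 0, 0, 0], [0, 0, 0, -0.015, 0, 0, 0], [0, 0, 0, -0.035, 0, 0, 0], [0, 0, 0, -0.04, 0, 0, 0], [0, 0, 0, -0.04, 0, 0, 0]])

```text
time_s: 13.23
position: [0.6379, -0.0638, 0.153]
tcp_rot: [-0.001, 0.729, 0.685, -0.001]
force: [1.0, 0.4, 0.4]
gripper_width: 0.0001
grip_force: 0.0
```

Emit:
move_arm(rows=[[0, 0, 0, -0.04, 0, 0, 0], [0, 0, 0, -0.01, 0, 0, 0], [0, 0, 0, 0, 0, 0, 0], [0, 0, 0, 0, 0, 0, 0], [0, 0, 0, 0, 0, 0, 0]])

```text
time_s: 13.65
position: [0.6383, -0.064, 0.201]
tcp_rot: [-0.001, 0.729, 0.685, -0.001]
force: [-0.7, 0.5, -0.9]
gripper_width: 0.0002
grip_force: 0.0
```

```bash
python3 ang.py; python3 - <<'E'
from look import *
s=env.read_state();w=env.camera("wrist");c=cam("wrist",s)
h=cv2.cvtColor(w,cv2.COLOR_RGB2HSV); m=cv2.inRange(h,(0,110,60),(8,255,255))
k=max(cv2.findContours(m[:,200:360].copy(),0,2,offset=(200,0))[0],key=cv2.contourArea); print("red box",cv2.boundingRect(k))
for y in(0,-.017,-.052,-.057): print(y,proj(c,np.r_[o+Rm@[-.017,y],.05]).round(),proj(c,np.r_[o+Rm@[.017,y],.05]).round())
b=env.camera("scene"); a=cv2.imread("pics/scene.png")[:,:,::-1]
for im in(a,b):
    m=cv2.inRange(cv2.cvtColor(im.copy(),cv2.COLOR_RGB2HSV),(45,90,60),(80,255,255)); n,l,S,ce=cv2.connectedComponentsWithStats(m); print([(ce[i].round(1).tolist(),S[i,4]) for i in range(1,n) if S[i,4]>20])
d=np.abs(a.astype(int)-b).max(2)>60; ys,xs=np.nonzero(d[255:335,315:415]); print("changed px rows/cols",len(xs),xs.min()+315,xs.max()+315,ys.min()+255,ys.max()+255)
E
```

```text
t 13.65 local tip [-0.00028326 -0.03333389] tipz 0.19002913527360954 F [-0.71  0.46 -0.93] yang -3.5541885456975377 tilt [-0.003  0.001 -1.   ]
wrist r 1087 x 260 296 y 160 198
side r 45 x 301 315 y 172 178
r 162 wd 37 local [-0.0001 -0.0107  0.0691]
r 196 wd 35 local [-0.0001 -0.0454  0.0622]
r angle 11.2 116.9
red box (261, 160, 37, 39)
0 [261. 147.] [297. 148.]
-0.017 [262. 165.] [296. 165.]
-0.052 [262. 199.] [296. 199.]
-0.057 [262. 204.] [296. 204.]
[([228.7, 169.9], np.int32(82)), ([288.8, 204.6], np.int32(106)), ([348.3, 274.3], np.int32(174))]
[([228.7, 169.9], np.int32(82)), ([288.8, 204.6], np.int32(106))]
changed px rows/cols 1390 334 414 255 324
```

```bash
python3 -c "
from plant import env
print(env.hand_in())"
```

```text
the job is handed in; nothing more can be done
None
```

I flipped the white pot's paddle from green to red: it was pressed flat against its stop (about 7 N), the other two paddles haven't moved, and I handed the job in at about 14 s of the 42 s allowed.

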